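# Set the swing carrier to its mark, slack taken up

## Task

Use the handwheel's crank grip to swing the pot on past the mark, anticlockwise seen from above, until you feel the carrier arm come lightly against its end stop. Then wind the wheel back clockwise, in one direction, until its pointer is on the long dial mark and the pot stands over the stirrer plate, so that the wheel's slack is taken up on the way back; let go there. Do not force the arm against the stop (10 N at most there) and leave the other things on the bench alone.

Things in the scene. Friction and masses are not known exactly. Their poses are not given: they have to be found in the camera images.
- axis (a point): Centre of the handwheel, on the vertical turning axis shared by handwheel and carrier arm, 120 mm above the bench, at the top of the hub. The dark steel handwheel has a round rim 132 mm in outside diameter, its top at 116 mm.
- swing_unit: The swing unit: aluminium plate 300 x 360 mm, 12 mm thick, bolted down, yaw up to 0.5 rad either way. Origin on the turning axis at bench height. On the axis, from below: the carrier arm (40 to 60 mm high), a fixed white dial 152 mm across (top at 96 mm), the handwheel. With the carrier joint at 0 the arm points along its -y.
- grip (a point): Middle of the upright black crank grip on the handwheel rim: a cylinder 24 mm in diameter and 45 mm tall (116 to 161 mm above the bench, this point at 141 mm), 55 mm from the turning axis, free to spin on its own pin, so it may be held firmly while the wheel is turned. Nothing stands higher than 120 mm within 150 mm of it.
- mark (a point): Outer part of the long black mark on the fixed dial, 72 mm from the axis, at -y of the plate. The short ticks are 0.2 rad apart.
- pointer (a point): Tip of the handwheel's steel pointer, 72 mm from the axis, opposite the crank grip, 9 mm above the dial. It is over the mark when carrier and handwheel joint values add up to 0.
- pot (a point): Centre of the rim of the steel pot (68 mm in diameter, rim 94 mm above the bench) at the end of the carrier arm, 150 mm from the axis.
- plate (a point): Centre of the top of the round white stirrer plate (92 mm in diameter) fixed on the aluminium plate; the pot is centred over it when the carrier joint is 0.
- carrier (a joint): Angle of the carrier arm (rad), 0 with the pot over the stirrer plate, positive anticlockwise seen from above, towards the end stop. Starts between -0.85 and -0.45. A steady rubbing friction of 0.14 N m holds it where it is left.
- handwheel (a joint): Angle of the handwheel relative to the carrier arm (rad): the slack between them. The wheel turns freely from 0 to 0.35; at 0.35 it pushes the arm anticlockwise, at 0 it draws the arm clockwise. The wheel's angle on the dial is the sum of both joints.
- swing_bar: The steel bar of the carrier arm, from the hub out to the pot: 24 mm wide, 14 mm thick at mid-height 50 mm; origin on the axis at bench height.
- end_stop: Aluminium bracket on the plate with a screw across it at 50 mm height, whose rounded nose, 85 mm from the axis, stops the arm. The screw is set differently every time: the arm meets it rigidly somewhere between 0.36 and 0.79 rad past the mark, to be found by feel. Every 2 N at the nose adds about 3 N at the crank grip. Origin on the axis at bench height.
- wash_a: Wash bottle with green cap and bent spout, 68 mm in diameter, 209 mm tall; leave alone. Origin under its centre, as for all below.
- wash_b: The same with a yellow cap; leave alone.
- jar: White plastic jar, 60 mm in diameter, 75 mm tall; leave alone.
- beaker: Steel beaker, 70 mm in diameter, 80 mm tall; leave alone.
- spanner: Spanner lying on the bench; leave alone.
- driver: Screwdriver lying on the bench; leave alone.
- vial: Small amber jar, 32 mm in diameter, 50 mm tall, standing on the aluminium plate; leave alone.
- collar: Steel collar, 40 mm in diameter, 12 mm high, lying on the aluminium plate; leave alone.

How it is judged:
By the outcome, as a careful person would: the job done as asked, in the order asked, and still so for the second after the job is handed in, with the robot touching nothing.
It also fails if it takes over 66 s, if anything falls off the work surface, if the arm or the gripper's body presses on something with over 40 N, if the wrist force passes 120 N, or if a joint passes its speed limit or range.

## Robot

A 6-joint arm with a two-finger parallel gripper is mounted at the origin on the work surface. World frame = base frame: x ahead of the robot, y to its left, z up, the work surface at z = 0. Lengths are in m, angles in rad, forces in N, time in s.
With the tool pointing down it reaches from about 0.35 to 0.775 m from the base axis. Payload 5.5 kg.
Tool frame: the origin (TCP) lies midway between the tips of the shut fingers; the grasp point (between the pads) lies 19 mm behind it; z points along the fingers, y is the line along which they close (so a half turn about z gives the same grasp; the last joint's range is limited). The gripper opens to 85 mm and grips with 20 to 120 N. Pads are 22 mm wide; open, the fingers measure 114 mm over their backs; the gripper's body (76 mm by 85 mm) begins 54 mm behind the grasp point. The pads swing forward as they close: fully open they stand 13 mm farther back than shut.
Start: joints at [-1.409, 0.313, 0.046, 1.304, 0, 1.431], TCP at [0.171, -0.549, 0.231] pointing down, gripper open.
Joint ranges: [-2.76, 2.76], [-0.86, 1.69], [-1.03, 1.26], [-2.2, 2.34], [-1.47, 1.5], [-3.14, 3.14]. Speed limits (rad/s): [2.57, 2.57, 3.14, 3.14, 3.14, 3.14].

## Interface

Orientations are given as a unit quaternion [w, x, y, z].
In Python, from workcell import telemetry, imaging, env gives the robot as it stands. The module is installed in compiled form; this text tells all that it offers.
- The arm moves only by the tool step_arm, never from a script. Its argument "moves" is a list of rows, each a list of 3 entries, a list of its own where there are three numbers: the shift along the tool's x, y, z in mm, then the turn, a rotation vector about the tool's x, y, z in rad, then the finger opening in mm, from 0 to 85.4. A call has 1 to 8 rows; each row is the pose to reach, as a shift and turn from the pose commanded when the call began, along the tool's axes at that moment; what a row does not reach only later rows make up. A row lasts 1/12 s, in which the tool goes at most 41.7 mm and 7.16 degrees, less where a joint would pass 70% of its speed; a pose out of reach is approached as far as the arm can. A call with a gripper value outside its range is refused whole. The fingers move at their own pace and stop on an object; "grip_force" is the grip in N (left out, the last holds). Time passes only in rows, so rows that repeat a pose let the fingers close. It gives the time, the measured TCP pose, the force, the opening and the grip force at its end, in the units of the state.
- telemetry.get_state(): the state, without advancing time (a new reading comes with each control period).
- imaging.read_camera(name): name is "side" or "top" or "wrist"; returns the picture (480x640x3 uint8, red, green, blue); there is no depth.
- imaging.camera_params(name): a dict with "camera_matrix" (3x3 intrinsics, pixels), "D" ([k1, k2, p1, p2, k3] as OpenCV has them; the pictures are not rectified), "pose" (4x4, takes a point from camera to world coordinates). Camera axes: x right, y up, looking along -z (the intrinsics and any distortion apply to the point x, -y, -z); pixel columns grow to the right and rows downward; lengths in m; the calibration is good to about 2 mm. A picture is of the moment at which its call begins: read the wrist's pose just before it. camera_params takes no time and is no camera call; for the wrist camera it gives the pose at the moment of the call.
- env.hand_in(): hands the job in; it is judged then, once.
The state is a dict: "clock": time; "joint_pos": joint angles; "qvel": joint speeds; "tau": joint torques, N m; "tcp_pos": TCP position; "orientation": TCP orientation; "wrist_force": force on the tool from outside, world axes, zero at the start; "ft_torque": the same for the moment, N m; "finger_gap": finger opening in m; "grip_force": force on a finger pad.
Only numpy, scipy, OpenCV 4.12 (cv2) and the standard library are available. Lean on these libraries where they do the work, as an engineer would, in place of code of your own. Each camera call takes 0.05 s, during which the arm holds its last target. There are 200 camera calls.

## Working session

There is one attempt and no reset: what is moved stays moved. The work goes in short steps, Python scripts to look and compute and a tool call to move; the robot and the scene stay as the last step left them, time stands still between calls to the robot, and variables do not carry over. Pictures are saved under pics/ and viewed, at most 10 in all, crops included, and the job is handed in when it is done.

Besides the shell and the picture viewer there is one more tool, called after "Request:" by a JSON object that holds its "name" and its "arguments", one argument or row to a line. step_arm: Moves the arm, as the interface text tells. Its arguments: {"type":"object","properties":{"moves":{"type":"array"},"grip_force":{"type":"number"}},"required":["moves"]}

```bash
mkdir -p pics
python3 - <<'E'
from workcell import telemetry, imaging
import cv2
for n in("top","side"):
    cv2.imwrite(f"pics/{n}0.png",imaging.read_camera(n)[:,:,::-1])
    p=imaging.camera_params(n);print(n,p["camera_matrix"],p["D"],p["pose"].round(4) if hasattr(p["pose"],"round") else p["pose"])
s=telemetry.get_state();print(s)
E
```

```text
top [[487.5808091    0.         316.93706676]
 [  0.         487.5808091  241.95042115]
 [  0.           0.           1.        ]] [0.00382224 0.         0.         0.         0.        ] [[-0.0142  0.9755 -0.2194  0.2907]
 [-0.9999 -0.0151 -0.0023 -0.0366]
 [-0.0056  0.2194  0.9756  1.192 ]
 [ 0.      0.      0.      1.    ]]
side [[596.39020116   0.         314.06221706]
 [  0.         596.39020116 246.78495498]
 [  0.           0.           1.        ]] [0.02531305 0.         0.         0.         0.        ] [[ 0.9509  0.1926 -0.2421  0.1683]
 [-0.3093  0.5727 -0.7592 -1.0976]
 [-0.0076  0.7968  0.6041  0.9689]
 [ 0.      0.      0.      1.    ]]
{'clock': 0.1, 'joint_pos': array([-1.40860774e+00,  3.13921144e-01,  4.51005716e-02,  1.30358952e+00,
        3.04161566e-05,  1.43121104e+00]), 'qvel': array([-0.00024645,  0.00019743,  0.00419217,  0.00013018,  0.00025439,
       -0.00018074]), 'tau': array([ 2.47035598e-03, -4.81721592e+01,  2.99245656e+01,  1.26472407e-02,
       -5.13282157e-05,  2.64998967e-06]), 'tcp_pos': array([ 0.17083335, -0.54857004,  0.23050366]), 'orientation': array([-8.07004936e-04,  9.88637827e-01,  1.50314991e-01,  6.08817019e-06]), 'wrist_force': array([-0.28527993, -0.04195621,  0.82911749]), 'ft_torque': array([0.00518974, 0.00296466, 0.01699933]), 'grip_force': 0.0, 'finger_gap': 0.0853278538101472}
```

View pics/top0.png

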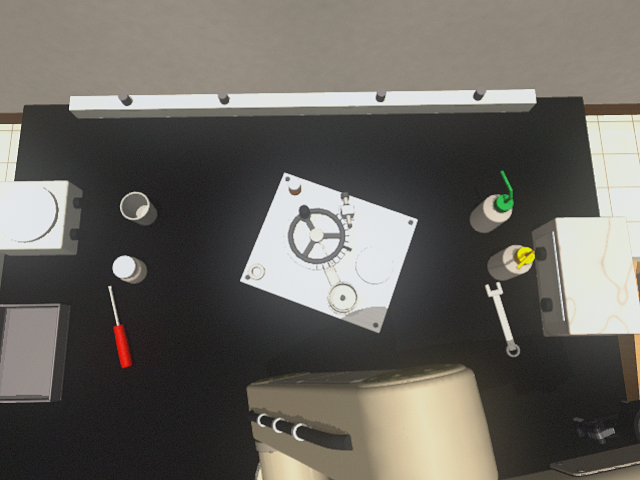

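The picture shows the hub at about (317,236), the grip top at (305,212), the pot at (342,297), the stirrer plate at (375,265) and the stop at (347,207). The bottles are to the right.

```bash
cat > h.py <<'E'
import numpy as np,cv2
from workcell import telemetry, imaging
def ray(n,uv,z,P=None):
    p=P or imaging.camera_params(n);T=np.array(p["pose"])
    q=cv2.undistortPoints(np.array([[uv]],float),np.array(p["camera_matrix"]),np.array(p["D"]))[0,0]
    d=T[:3,:3]@[q[0],-q[1],-1];o=T[:3,3];return o+d*(z-o[2])/d[2]
def proj(n,X,P=None):
    p=P or imaging.camera_params(n);T=np.array(p["pose"])
    c=T[:3,:3].T@(np.array(X)-T[:3,3]);c=c*[1,-1,-1]
    return cv2.projectPoints(c[None],np.zeros(3),np.zeros(3),np.array(p["camera_matrix"]),np.array(p["D"]))[0][0,0]
E
python3 - <<'E'
from h import *
im=cv2.imread("pics/top0.png")[165:340,230:425]
cv2.imwrite("pics/crop.png",cv2.resize(im,None,fx=3.4,fy=3.4,interpolation=cv2.INTER_CUBIC))
for k,uv,z in(("hub",(317,236),.12),("grip",(304.5,211),.161),("pot",(342,297),.094),("plate",(375,265),.03)):print(k,ray("top",uv,z))
E
```

```text
hub [ 0.54562054 -0.03445153  0.12      ]
grip [ 0.59279428 -0.00785818  0.161     ]
pot [ 0.40986465 -0.08863287  0.094     ]
plate [ 0.49285975 -0.17330571  0.03      ]
```

View pics/crop.png

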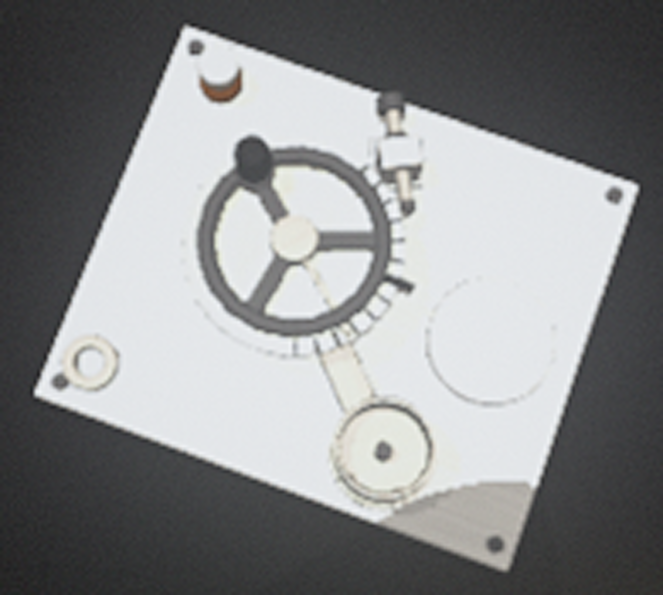

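View pics/side0.png

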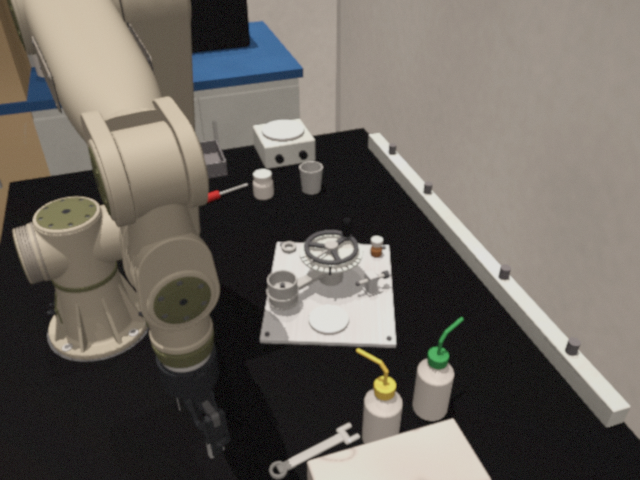

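Side view: the grip stands free on the wheel at about (347,228), and nothing tall is near it. The crop shows the mark at (400,285), the stop nose at (408,208), and the wheel pointer at about (330,330), hidden by the rim. I'll approach now.

Request:
{"name": "step_arm", "arguments": {
  "moves": [
    [[564,-391,0],[0,0,0],85],
    [[564,-391,0],[0,0,0],85],
    [[564,-391,0],[0,0,0],85],
    [[564,-391,0],[0,0,0],85],
    [[564,-391,0],[0,0,0],85],
    [[564,-391,0],[0,0,0],85],
    [[564,-391,0],[0,0,0],85],
    [[564,-391,0],[0,0,0],85]
  ],
  "grip_force": 60
}}

```text
clock: 0.77
tcp_pos: [0.3766, -0.2843, 0.2311]
orientation: [-0.0, 0.989, 0.15, -0.0]
wrist_force: [0.5, 0.3, -0.0]
finger_gap: 0.0848
grip_force: 0.0
```

```bash
cat >> h.py <<'E'
from scipy.spatial.transform import Rotation as R
def go(X,yaw):
    s=telemetry.get_state();q=s["orientation"];A=R.from_quat(np.r_[q[1:],q[0]])
    B=R.from_euler("z",yaw)*R.from_euler("x",np.pi)
    print("t",s["clock"],"tcp",s["tcp_pos"].round(4),"F",s["wrist_force"].round(2),"q",s["joint_pos"].round(3))
    print("shift mm",(A.inv().apply(np.array(X)-s["tcp_pos"])*1000).round(1),"turn",(A.inv()*B).as_rotvec().round(4))
E
python3 - <<'E'
from h import *
go([.593,-.008,.231],1.7)
c=np.array([[183,27],[637,185],[508,570],[35,393]])/3.4+[230,165]
W=np.array([ray("top",u,.012)[:2] for u in c]);print(W)
for a,b in((0,1),(3,2),(1,2),(0,3)):
    d=W[b]-W[a];print(np.hypot(*d),np.arctan2(d[1],d[0]))
for k,u,z in(("mark",(402,286),.096),("nose",(408,210),.05),("hub",(296,239),.12),("gripc",(254,158),.161),("pot",(383,452),.094),("plate",(491,340),.03)):
    print(k,ray("top",np.array(u)/3.4+[230,165],z))
E
```

```text
t 0.7667 tcp [ 0.3766 -0.2843  0.2311] F [ 0.47  0.32 -0.02] q [-0.817  0.114 -0.207  1.25  -0.     2.023]
shift mm [ 2.886e+02 -1.996e+02  1.000e-01] turn [-3.0000e-04 -1.0000e-04 -1.3986e+00]
[[ 0.7387057   0.04841296]
 [ 0.61005979 -0.28601133]
 [ 0.33271937 -0.17930565]
 [ 0.46245472  0.15442414]]
0.3583146285308046 -1.938025322047146
0.35805981829989825 -1.941561493375136
0.2971595699870021 2.774304858194092
0.2958935082375341 2.775173327707156
mark [ 0.51926637 -0.10565169  0.096     ]
nose [ 0.58395893 -0.11437362  0.05      ]
hub [ 0.54725821 -0.03460789  0.12      ]
gripc [ 0.5917114  -0.00830149  0.161     ]
pot [ 0.40772784 -0.09003356  0.094     ]
plate [ 0.4928813  -0.17188625  0.03      ]
```

Request:
{"name": "step_arm", "arguments": {
  "moves": [
    [[288,-200,0],[0,0,-0.12],85],
    [[288,-200,0],[0,0,-0.24],85],
    [[288,-200,0],[0,0,-0.36],85],
    [[288,-200,0],[0,0,-0.48],85],
    [[288,-200,0],[0,0,-0.6],85],
    [[288,-200,0],[0,0,-0.72],85],
    [[288,-200,0],[0,0,-0.84],85],
    [[288,-200,0],[0,0,-0.96],85]
  ]
}}

```text
clock: 1.43
tcp_pos: [0.5816, -0.0213, 0.2309]
orientation: [-0.0, 0.806, 0.592, -0.0]
wrist_force: [0.3, -1.6, -0.0]
finger_gap: 0.085
grip_force: 0.0
```

Run:
```python
from h import *
go([.592,-.008,.231],1.7)
```

```text
t 1.4333 tcp [ 0.5816 -0.0213  0.2309] F [ 0.33 -1.58 -0.04] q [-0.174  0.328  0.065  1.309 -0.     1.699]
shift mm [15.8  6.  -0.1] turn [-6.00e-04  2.00e-04 -4.32e-01]
```

Request:
{"name": "step_arm", "arguments": {
  "moves": [
    [[16,6,0],[0,0,-0.11],85],
    [[16,6,0],[0,0,-0.22],85],
    [[16,6,0],[0,0,-0.33],85],
    [[16,6,0],[0,0,-0.43],85],
    [[16,6,0],[0,0,-0.43],85],
    [[16,6,0],[0,0,-0.43],85]
  ]
}}

```text
clock: 1.93
tcp_pos: [0.5913, -0.0098, 0.2308]
orientation: [-0.0, 0.664, 0.748, -0.0]
wrist_force: [-0.7, -1.0, -0.6]
finger_gap: 0.085
grip_force: 0.0
```

Run:
```python
from h import *
go([.592,-.008,.128],1.7)
p=imaging.camera_params("wrist")
im=imaging.read_camera("wrist")
for X in([.5917,-.0083,.161],[.547,-.0335,.12]):print(proj("wrist",X,p))
print(p["pose"],p["camera_matrix"])
cv2.imwrite("pics/w1.png",im[:,:,::-1])
import pickle;pickle.dump(p,open("w1.pkl","wb"))
```

```text
t 1.9333 tcp [ 0.5913 -0.0098  0.2308] F [-0.72 -1.02 -0.64] q [-0.152  0.346  0.092  1.317 -0.     1.3  ]
shift mm [  1.7   1.  102.8] turn [-0.0009 -0.0002 -0.0109]
[313.95607211 248.51476402]
[254.67651575 257.25083723]
[[ 9.93074708e-01 -1.13408344e-01 -3.06785292e-02  5.83829883e-01]
 [ 1.17484571e-01  9.58654156e-01  2.59190246e-01  5.55425179e-02]
 [ 1.57628431e-05 -2.60999532e-01  9.65338927e-01  3.72632410e-01]
 [ 0.00000000e+00  0.00000000e+00  0.00000000e+00  1.00000000e+00]] [[332.83799587   0.         313.48673528]
 [  0.         332.83799587 238.18846743]
 [  0.           0.           1.        ]]
```

View pics/w1.png

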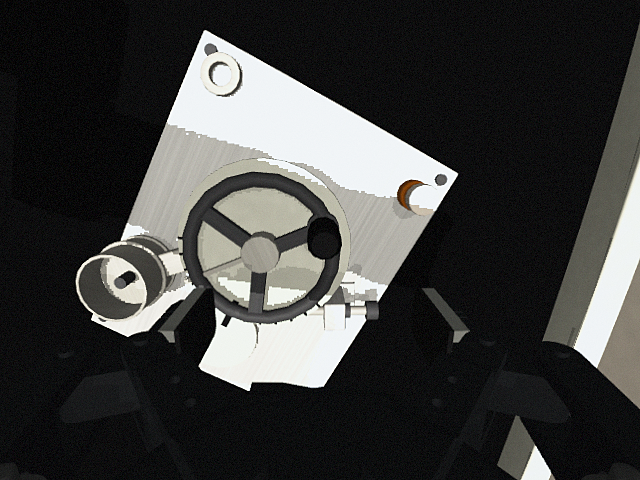

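Wrist view: the hub top is at about (261,251) and the grip's top disc at about (323,238), with the pot at lower left. Both are a few mm off the top-camera estimate, so I'll use the rays from this closer view.

Run:
```python
from h import *
import pickle
p=pickle.load(open("w1.pkl","rb"));g=cv2.imread("pics/w1.png",0)
m=(g<22).astype(np.uint8)[205:270,300:350]
n,l,s,c=cv2.connectedComponentsWithStats(m);
for i in range(1,n):
  if s[i][4]>100:print(s[i]+[300,205,0,0,0],c[i]+[300,205])
for k,u,z in(("hub",(261,251),.12),("grip",(323.5,238),.161)):print(k,ray("wrist",u,z,p))
# hub ellipse in the wrist view (bright disc)
```

```text
[307 217  35  50 897] [323.42474916 236.54292085]
hub [ 0.55163665 -0.02767731  0.12      ]
grip [ 5.97089514e-01 -3.77630908e-04  1.61000000e-01]
```

Run:
```python
from h import *
g=cv2.imread("pics/side0.png");cv2.imwrite("pics/sc.png",cv2.resize(g[205:345,255:405],None,fx=4,fy=4,interpolation=cv2.INTER_CUBIC))
w=cv2.imread("pics/w1.png");
cv2.imwrite("pics/sc2.png",np.vstack([cv2.resize(cv2.convertScaleAbs(w[205:275,235:355],alpha=2.5,beta=10),None,fx=5,fy=5)]))
for X in([.547,-.0335,.12],[.5516,-.0277,.12],[.5917,-.0083,.161],[.597,-.0004,.161]):print(proj("side",X),(proj("side",X)-[255,205])*4)
```

```text
[329.84111306 244.31382812] [299.36445224 157.25531247]
[330.86509868 242.55376437] [303.46039473 150.21505746]
[344.25962611 220.8828589 ] [357.03850443  63.53143562]
[345.19260399 218.6938216 ] [360.77041596  54.77528641]
```

View pics/sc.png

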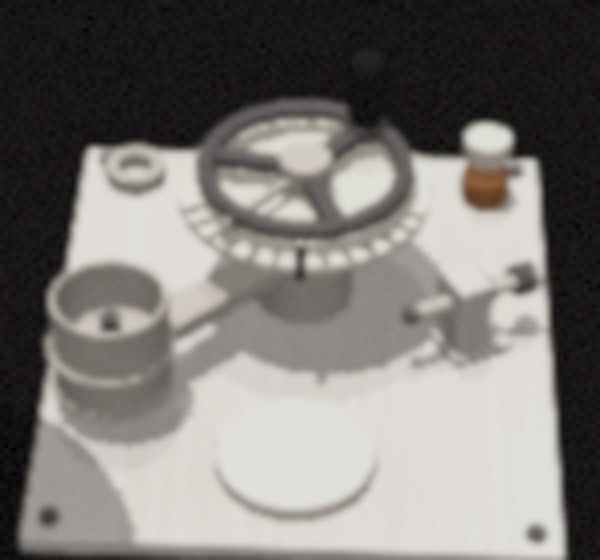

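View pics/sc2.png

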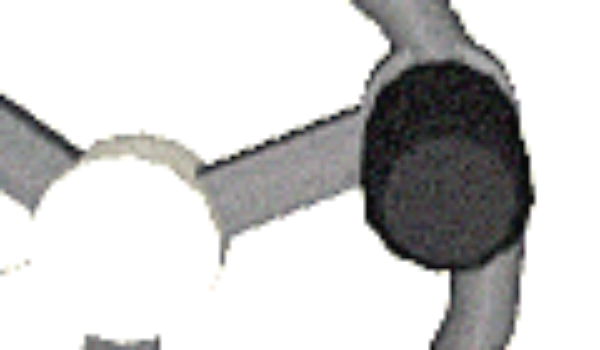

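Crops: in the side view the hub top is at (304,159) and the grip top at (367,63). In the wrist view the grip's top disc is centred at (457,202), i.e. full-image pixel (326,245). Side and wrist agree on the grip being at about (0.597, -0.0055), so I'm descending there.

Request:
{"name": "step_arm", "arguments": {
  "moves": [
    [[4,6,30],[0,0,0],85],
    [[4,6,65],[0,0,0],85],
    [[4,6,95],[0,0,0],75],
    [[4,6,105],[0,0,0],60],
    [[4,6,105],[0,0,0],50],
    [[4,6,105],[0,0,0],40],
    [[4,6,105],[0,0,0],34],
    [[4,6,105],[0,0,0],34]
  ],
  "grip_force": 25
}}

```text
clock: 2.65
tcp_pos: [0.5986, -0.0056, 0.1287]
orientation: [0.002, 0.663, 0.748, 0.001]
wrist_force: [0.0, 0.2, 0.4]
finger_gap: 0.0337
grip_force: 0.0
```

Run:
```python
from h import *
go([.597,-.0055,.126],1.7)
cv2.imwrite("pics/w2.png",imaging.read_camera("wrist")[:,:,::-1])
print(proj("wrist",[.597,-.0055,.161]),telemetry.get_state()["finger_gap"])
```

```text
t 2.65 tcp [ 0.5986 -0.0056  0.1287] F [0.02 0.2  0.4 ] q [-0.143  0.402 -0.081  1.084 -0.     1.307]
shift mm [ 0.3 -1.6  2.7] turn [ 0.0039  0.0012 -0.0087]
[309.22059904 332.35978139] 0.03401543974204307
```

View pics/w2.png

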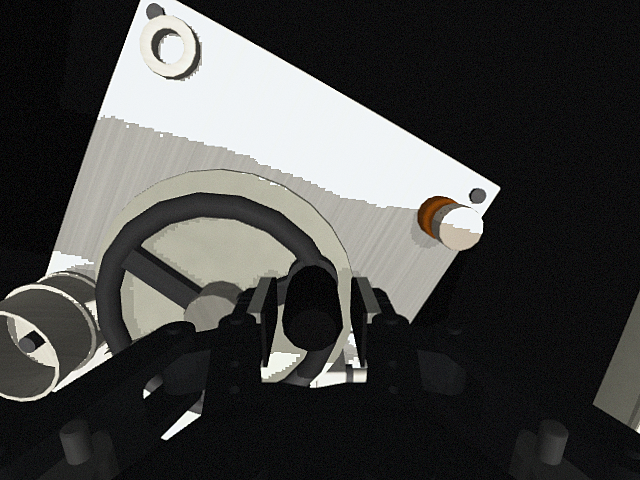

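The grip stands between the pads, its top at about (312,318) and the pads at u≈270 and 358. I'm closing now.

Request:
{"name": "step_arm", "arguments": {
  "moves": [
    [[0,0,0],[0,0,0],22],
    [[0,0,0],[0,0,0],20],
    [[0,0,0],[0,0,0],20],
    [[0,0,0],[0,0,0],20]
  ],
  "grip_force": 40
}}

```text
clock: 3.03
tcp_pos: [0.598, -0.0055, 0.1281]
orientation: [0.001, 0.663, 0.749, 0.001]
wrist_force: [-0.9, -0.5, 7.4]
finger_gap: 0.0228
grip_force: 39.1
```

Run:
```python
from h import *
go([.597,-.0055,.126],1.7);s=telemetry.get_state();print(s["finger_gap"],s["grip_force"])
```

```text
t 3.0333 tcp [ 0.598  -0.0055  0.1281] F [-0.94 -0.54  7.4 ] q [-0.143  0.402 -0.082  1.083 -0.     1.307]
shift mm [ 0.1 -1.   2.1] turn [ 0.003   0.0011 -0.0083]
0.022793378948082376 39.078097951132804
```

```bash
cat >> h.py <<'E'
def arc(th0,step,n=8,yaw=1.692,r=55):
    f=lambda t:r*np.array([np.cos(t),np.sin(t)])
    ex=np.array([np.cos(yaw),np.sin(yaw)]);ey=np.array([np.sin(yaw),-np.cos(yaw)])
    for i in range(1,n+1):
        d=f(th0+step*i)-f(th0);print(round(th0+step*i,3),(d@ex).round(1),(d@ey).round(1))
E
python3 -c "
from h import *
arc(.49,.07);arc(1.05,.07)"
```

```text
0.56 3.5 -1.5
0.63 7.0 -3.3
0.7 10.3 -5.3
0.77 13.4 -7.5
0.84 16.4 -9.9
0.91 19.2 -12.5
0.98 21.8 -15.4
1.05 24.2 -18.4
1.12 2.2 -3.2
1.19 4.2 -6.5
1.26 5.9 -9.9
1.33 7.4 -13.5
1.4 8.6 -17.1
1.47 9.6 -20.8
1.54 10.3 -24.6
1.61 10.8 -28.4
```

Request:
{"name": "step_arm", "arguments": {
  "moves": [
    [[3.5,-1.5,0],[0,0,0],20],
    [[7,-3.3,0],[0,0,0],20],
    [[10.3,-5.3,0],[0,0,0],20],
    [[13.4,-7.5,0],[0,0,0],20],
    [[16.4,-9.9,0],[0,0,0],20],
    [[19.2,-12.5,0],[0,0,0],20],
    [[21.8,-15.4,0],[0,0,0],20],
    [[24.2,-18.4,0],[0,0,0],20]
  ]
}}

```text
clock: 3.7
tcp_pos: [0.5776, 0.0154, 0.1281]
orientation: [0.003, 0.663, 0.748, 0.001]
wrist_force: [1.6, -5.0, 6.7]
finger_gap: 0.0227
grip_force: 39.6
```

Request:
{"name": "step_arm", "arguments": {
  "moves": [
    [[0,0,0],[0,0,0],20],
    [[0,0,0],[0,0,0],20]
  ]
}}

```text
clock: 3.87
tcp_pos: [0.5763, 0.0162, 0.1281]
orientation: [0.001, 0.663, 0.748, 0.0]
wrist_force: [-1.7, -1.9, 9.1]
finger_gap: 0.023
grip_force: 39.9
```

Request:
{"name": "step_arm", "arguments": {
  "moves": [
    [[2.2,-3.2,0],[0,0,0],20],
    [[4.2,-6.5,0],[0,0,0],20],
    [[5.9,-9.9,0],[0,0,0],20],
    [[7.4,-13.5,0],[0,0,0],20],
    [[8.6,-17.1,0],[0,0,0],20],
    [[9.6,-20.8,0],[0,0,0],20],
    [[10.3,-24.6,0],[0,0,0],20],
    [[10.8,-28.4,0],[0,0,0],20]
  ]
}}

```text
clock: 4.53
tcp_pos: [0.5486, 0.0229, 0.1281]
orientation: [0.003, 0.663, 0.748, 0.001]
wrist_force: [4.0, -3.9, 5.5]
finger_gap: 0.0228
grip_force: 39.7
```

Request:
{"name": "step_arm", "arguments": {
  "moves": [
    [[0,0,0],[0,0,0],20],
    [[0,0,0],[0,0,0],20]
  ]
}}

```text
clock: 4.7
tcp_pos: [0.5472, 0.0229, 0.1281]
orientation: [0.002, 0.663, 0.748, 0.0]
wrist_force: [-1.2, -4.6, 8.3]
finger_gap: 0.023
grip_force: 40.0
```

Run:
```python
from h import *
from scipy.optimize import least_squares
s=telemetry.get_state();print(s["tcp_pos"],s["wrist_force"])
P=np.array([[.598,-.0055],[.5763,.0162],s["tcp_pos"][:2]])
c=least_squares(lambda c:np.hypot(*(P-c).T)-.055,[.55,-.031]);print(c.x,c.fun,[np.arctan2(*(p-c.x)[::-1]) for p in P])
im=imaging.read_camera("top");cv2.imwrite("pics/t2.png",cv2.resize(im[165:340,230:425,::-1],None,fx=4,fy=4,interpolation=cv2.INTER_CUBIC)[:600])
```

```text
[0.54720623 0.02289179 0.12807101] [-1.23763323 -4.63040556  8.28747494]
[ 0.54983593 -0.03203478] [-1.02598743e-05  1.76363441e-05 -1.05222545e-05] [np.float64(0.5035529032534065), np.float64(1.0689892774489789), np.float64(1.6186364828788666)]
```

View pics/t2.png

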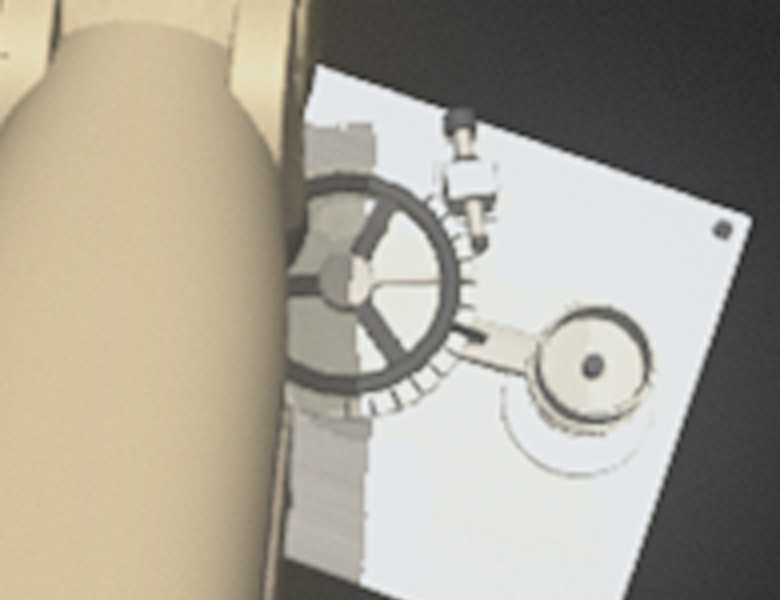

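The view shows the pot now past the plate at about (593,365), the stop nose at (480,243), with the arm well short of it. The circle fit puts the axis at (0.5498, -0.0320) with near-zero residuals.

```bash
cat >> h.py <<'E'
C=np.array([.54984,-.03203])
def tab(cmd,ths,yaw=1.692):
    ex=np.array([np.cos(yaw),np.sin(yaw)]);ey=np.array([np.sin(yaw),-np.cos(yaw)])
    for t in ths:
        X=C+.055*np.array([np.cos(t),np.sin(t)]);d=(X-cmd)*1000;print(round(t,3),X.round(4),(d@ex).round(1),(d@ey).round(1))
E
python3 -c "
from h import *
tab(np.array([.5473,.0236]),[1.66,1.71,1.76,1.81,1.86,1.9])
print(C+.055*np.array([np.cos(1.9),np.sin(1.9)]))
t=1.9
while t<2.37:
  tab(C+.055*np.array([np.cos(t),np.sin(t)]),[t+.015,t+.03]);t+=.03"
```

```text
1.66 [0.5449 0.0228] -0.6 -2.4
1.71 [0.5422 0.0224] -0.5 -5.2
1.76 [0.5395 0.022 ] -0.7 -7.9
1.81 [0.5368 0.0214] -0.9 -10.7
1.86 [0.5342 0.0207] -1.3 -13.4
1.9 [0.5321 0.02  ] -1.7 -15.6
[0.53205907 0.0200165 ]
1.915 [0.5313 0.0197] -0.2 -0.8
1.93 [0.5305 0.0195] -0.4 -1.6
1.945 [0.5297 0.0192] -0.2 -0.8
1.96 [0.529  0.0189] -0.4 -1.6
1.975 [0.5282 0.0185] -0.2 -0.8
1.99 [0.5275 0.0182] -0.5 -1.6
2.005 [0.5267 0.0179] -0.2 -0.8
2.02 [0.526  0.0175] -0.5 -1.6
2.035 [0.5252 0.0171] -0.3 -0.8
2.05 [0.5245 0.0168] -0.6 -1.6
2.065 [0.5238 0.0164] -0.3 -0.8
2.08 [0.523 0.016] -0.6 -1.5
2.095 [0.5223 0.0156] -0.3 -0.8
2.11 [0.5216 0.0152] -0.6 -1.5
2.125 [0.5209 0.0147] -0.3 -0.8
2.14 [0.5202 0.0143] -0.7 -1.5
2.155 [0.5195 0.0138] -0.4 -0.7
2.17 [0.5188 0.0134] -0.7 -1.5
2.185 [0.5181 0.0129] -0.4 -0.7
2.2 [0.5175 0.0124] -0.8 -1.5
2.215 [0.5168 0.0119] -0.4 -0.7
2.23 [0.5162 0.0114] -0.8 -1.4
2.245 [0.5155 0.0109] -0.4 -0.7
2.26 [0.5149 0.0104] -0.9 -1.4
2.275 [0.5142 0.0099] -0.4 -0.7
2.29 [0.5136 0.0093] -0.9 -1.4
2.305 [0.513  0.0088] -0.5 -0.7
2.32 [0.5124 0.0082] -0.9 -1.3
2.335 [0.5118 0.0077] -0.5 -0.7
2.35 [0.5112 0.0071] -1.0 -1.3
2.365 [0.5106 0.0065] -0.5 -0.6
2.38 [0.51   0.0059] -1.0 -1.3
```

Request:
{"name": "step_arm", "arguments": {
  "moves": [
    [[-0.6,-2.4,0],[0,0,0],20],
    [[-0.5,-5.2,0],[0,0,0],20],
    [[-0.7,-7.9,0],[0,0,0],20],
    [[-0.9,-10.7,0],[0,0,0],20],
    [[-1.3,-13.4,0],[0,0,0],20],
    [[-1.7,-15.6,0],[0,0,0],20],
    [[-1.7,-15.6,0],[0,0,0],20],
    [[-1.7,-15.6,0],[0,0,0],20]
  ]
}}

```text
clock: 5.42
tcp_pos: [0.5322, 0.02, 0.1281]
orientation: [0.002, 0.663, 0.749, 0.001]
wrist_force: [0.8, -1.7, 9.7]
finger_gap: 0.023
grip_force: 40.1
```

Request:
{"name": "step_arm", "arguments": {
  "moves": [
    [[-0.2,-0.8,0],[0,0,0],20],
    [[-0.4,-1.6,0],[0,0,0],20],
    [[-0.4,-1.6,0],[0,0,0],20]
  ]
}}

```text
clock: 5.67
tcp_pos: [0.5313, 0.0196, 0.1281]
orientation: [0.002, 0.663, 0.749, 0.001]
wrist_force: [2.1, -0.4, 7.5]
finger_gap: 0.0226
grip_force: 40.0
```

Request:
{"name": "step_arm", "arguments": {
  "moves": [
    [[-0.2,-0.8,0],[0,0,0],20],
    [[-0.4,-1.6,0],[0,0,0],20],
    [[-0.4,-1.6,0],[0,0,0],20]
  ]
}}

```text
clock: 5.92
tcp_pos: [0.5297, 0.0191, 0.1281]
orientation: [0.002, 0.663, 0.749, 0.001]
wrist_force: [1.9, -0.1, 8.5]
finger_gap: 0.0227
grip_force: 40.0
```

Request:
{"name": "step_arm", "arguments": {
  "moves": [
    [[-0.2,-0.8,0],[0,0,0],20],
    [[-0.5,-1.6,0],[0,0,0],20],
    [[-0.5,-1.6,0],[0,0,0],20],
    [[-0.5,-1.6,0],[0,0,0],20]
  ]
}}

```text
clock: 6.25
tcp_pos: [0.5282, 0.0184, 0.1281]
orientation: [0.002, 0.663, 0.749, 0.001]
wrist_force: [1.7, 1.1, 8.9]
finger_gap: 0.0226
grip_force: 40.0
```

Request:
{"name": "step_arm", "arguments": {
  "moves": [
    [[-0.2,-0.8,0],[0,0,0],20],
    [[-0.5,-1.6,0],[0,0,0],20],
    [[-0.5,-1.6,0],[0,0,0],20],
    [[-0.5,-1.6,0],[0,0,0],20]
  ]
}}

```text
clock: 6.58
tcp_pos: [0.5267, 0.0177, 0.1281]
orientation: [0.002, 0.663, 0.749, 0.001]
wrist_force: [2.0, -0.4, 7.7]
finger_gap: 0.0228
grip_force: 40.0
```

Request:
{"name": "step_arm", "arguments": {
  "moves": [
    [[-0.3,-0.8,0],[0,0,0],20],
    [[-0.6,-1.6,0],[0,0,0],20],
    [[-0.6,-1.6,0],[0,0,0],20],
    [[-0.6,-1.6,0],[0,0,0],20]
  ]
}}

```text
clock: 6.92
tcp_pos: [0.5251, 0.017, 0.1281]
orientation: [0.002, 0.663, 0.749, 0.001]
wrist_force: [1.7, -0.3, 8.7]
finger_gap: 0.0228
grip_force: 40.0
```

Request:
{"name": "step_arm", "arguments": {
  "moves": [
    [[-0.3,-0.8,0],[0,0,0],20],
    [[-0.6,-1.5,0],[0,0,0],20],
    [[-0.6,-1.5,0],[0,0,0],20],
    [[-0.6,-1.5,0],[0,0,0],20]
  ]
}}

```text
clock: 7.25
tcp_pos: [0.5237, 0.0163, 0.1281]
orientation: [0.002, 0.663, 0.749, 0.002]
wrist_force: [1.7, -0.2, 8.0]
finger_gap: 0.023
grip_force: 40.0
```

Request:
{"name": "step_arm", "arguments": {
  "moves": [
    [[-0.3,-0.8,0],[0,0,0],20],
    [[-0.6,-1.5,0],[0,0,0],20],
    [[-0.6,-1.5,0],[0,0,0],20],
    [[-0.6,-1.5,0],[0,0,0],20]
  ]
}}

```text
clock: 7.58
tcp_pos: [0.5223, 0.0155, 0.1281]
orientation: [0.002, 0.663, 0.749, 0.002]
wrist_force: [1.7, 0.1, 8.6]
finger_gap: 0.0224
grip_force: 40.0
```

Request:
{"name": "step_arm", "arguments": {
  "moves": [
    [[-0.3,-0.8,0],[0,0,0],20],
    [[-0.7,-1.5,0],[0,0,0],20],
    [[-0.7,-1.5,0],[0,0,0],20],
    [[-0.7,-1.5,0],[0,0,0],20]
  ]
}}

```text
clock: 7.92
tcp_pos: [0.5209, 0.0146, 0.1281]
orientation: [0.002, 0.663, 0.749, 0.002]
wrist_force: [2.1, -0.0, 8.1]
finger_gap: 0.0228
grip_force: 40.0
```

Request:
{"name": "step_arm", "arguments": {
  "moves": [
    [[-0.4,-0.7,0],[0,0,0],20],
    [[-0.7,-1.5,0],[0,0,0],20],
    [[-0.7,-1.5,0],[0,0,0],20],
    [[-0.7,-1.5,0],[0,0,0],20]
  ]
}}

```text
clock: 8.25
tcp_pos: [0.5195, 0.0137, 0.1281]
orientation: [0.002, 0.663, 0.749, 0.002]
wrist_force: [0.8, -0.3, 8.5]
finger_gap: 0.0228
grip_force: 40.0
```

Request:
{"name": "step_arm", "arguments": {
  "moves": [
    [[-0.4,-0.7,0],[0,0,0],20],
    [[-0.8,-1.5,0],[0,0,0],20],
    [[-0.8,-1.5,0],[0,0,0],20],
    [[-0.8,-1.5,0],[0,0,0],20]
  ]
}}

```text
clock: 8.58
tcp_pos: [0.5188, 0.0132, 0.1281]
orientation: [0.002, 0.663, 0.749, 0.002]
wrist_force: [4.3, 1.8, 7.1]
finger_gap: 0.0224
grip_force: 39.9
```

The force is rising and motion lags the command. That looks like contact, so I'll confirm with a small step.

Request:
{"name": "step_arm", "arguments": {
  "moves": [
    [[-0.2,-0.4,0],[0,0,0],20],
    [[-0.2,-0.4,0],[0,0,0],20],
    [[-0.2,-0.4,0],[0,0,0],20]
  ]
}}

```text
clock: 8.83
tcp_pos: [0.5187, 0.0132, 0.1281]
orientation: [0.002, 0.663, 0.749, 0.003]
wrist_force: [4.9, 2.5, 5.3]
finger_gap: 0.0228
grip_force: 39.9
```

Request:
{"name": "step_arm", "arguments": {
  "moves": [
    [[-0.2,-0.4,0],[0,0,0],20],
    [[-0.2,-0.4,0],[0,0,0],20],
    [[-0.2,-0.4,0],[0,0,0],20]
  ]
}}

```text
clock: 9.08
tcp_pos: [0.5187, 0.0132, 0.1281]
orientation: [0.002, 0.663, 0.749, 0.003]
wrist_force: [6.0, 3.8, 5.3]
finger_gap: 0.0226
grip_force: 39.8
```

```bash
python3 -c "
from h import *
s=telemetry.get_state();p=s['tcp_pos'][:2];F=s['wrist_force'];print(p,F)
t=np.arctan2(*(p-C)[::-1]);print('theta',t,'Ft',F[0]*np.sin(t)-F[1]*np.cos(t))
cmd=np.array([.51685,.0111])
c0=cmd
for a in (2.12,1.8,1.48): 
  ths=np.arange(a,a-.29,-.04);tab(c0,ths[:8]);print();c0=C+.055*np.array([np.cos(ths[7]),np.sin(ths[7])])
"
```

```text
[0.51868287 0.01316325] [5.9817814  3.75603314 5.32380023]
theta 2.174386361153749 Ft 7.056751074667943
2.12 [0.5211 0.0149] 3.2 4.7
2.08 [0.523 0.016] 4.1 6.7
2.04 [0.525 0.017] 4.9 8.8
2.0 [0.527 0.018] 5.6 10.9
1.96 [0.529  0.0189] 6.2 13.0
1.92 [0.531  0.0197] 6.8 15.1
1.88 [0.5331 0.0204] 7.2 17.3
1.84 [0.5352 0.021 ] 7.6 19.4

1.8 [0.5373 0.0215] 0.3 2.2
1.76 [0.5395 0.022 ] 0.5 4.4
1.72 [0.5417 0.0224] 0.6 6.6
1.68 [0.5438 0.0226] 0.6 8.8
1.64 [0.546  0.0228] 0.5 11.0
1.6 [0.5482 0.0229] 0.4 13.2
1.56 [0.5504 0.023 ] 0.1 15.3
1.52 [0.5526 0.0229] -0.2 17.5

1.48 [0.5548 0.0227] -0.4 2.2
1.44 [0.557  0.0225] -0.9 4.3
1.4 [0.5592 0.0222] -1.5 6.4
1.36 [0.5613 0.0218] -2.2 8.5
1.32 [0.5635 0.0212] -3.0 10.6
1.28 [0.5656 0.0207] -3.8 12.6
1.24 [0.5677 0.02  ] -4.7 14.6
1.2 [0.5698 0.0192] -5.7 16.6
```

The stop is found at θ=2.174, about 0.62 rad past the mark, with about 3 N at the nose. Winding back.

Request:
{"name": "step_arm", "arguments": {
  "moves": [
    [[3.2,4.7,0],[0,0,0],20],
    [[4.1,6.7,0],[0,0,0],20],
    [[4.9,8.8,0],[0,0,0],20],
    [[5.6,10.9,0],[0,0,0],20],
    [[6.2,13,0],[0,0,0],20],
    [[6.8,15.1,0],[0,0,0],20],
    [[7.2,17.3,0],[0,0,0],20],
    [[7.6,19.4,0],[0,0,0],20]
  ]
}}

```text
clock: 9.75
tcp_pos: [0.5354, 0.021, 0.1281]
orientation: [0.002, 0.663, 0.748, 0.0]
wrist_force: [0.2, -3.8, 10.1]
finger_gap: 0.0226
grip_force: 40.1
```

Request:
{"name": "step_arm", "arguments": {
  "moves": [
    [[0.3,2.2,0],[0,0,0],20],
    [[0.5,4.4,0],[0,0,0],20],
    [[0.6,6.6,0],[0,0,0],20],
    [[0.6,8.8,0],[0,0,0],20],
    [[0.5,11,0],[0,0,0],20],
    [[0.4,13.2,0],[0,0,0],20],
    [[0.1,15.3,0],[0,0,0],20],
    [[-0.2,17.5,0],[0,0,0],20]
  ]
}}

```text
clock: 10.42
tcp_pos: [0.5513, 0.0229, 0.128]
orientation: [0.001, 0.663, 0.748, -0.001]
wrist_force: [-3.2, -4.4, 12.6]
finger_gap: 0.0228
grip_force: 40.4
```

Request:
{"name": "step_arm", "arguments": {
  "moves": [
    [[-0.4,2.2,0],[0,0,0],20],
    [[-0.9,4.3,0],[0,0,0],20],
    [[-1.5,6.4,0],[0,0,0],20],
    [[-2.2,8.5,0],[0,0,0],20],
    [[-2.6,9.5,0],[0,0,0],20],
    [[-2.6,9.5,0],[0,0,0],20],
    [[-2.6,9.5,0],[0,0,0],20]
  ]
}}

```text
clock: 11.0
tcp_pos: [0.5616, 0.0217, 0.1281]
orientation: [0.001, 0.663, 0.748, 0.0]
wrist_force: [-0.7, -2.8, 10.9]
finger_gap: 0.0231
grip_force: 40.2
```

Run:
```python
from h import *
s=telemetry.get_state();p=s['tcp_pos'][:2];print(s['clock'],p,s['wrist_force'],'theta',np.arctan2(*(p-C)[::-1]),np.hypot(*(p-C)))
A=imaging.read_camera("top");B=imaging.read_camera("side")
A=cv2.resize(A[210:290,300:400,::-1],None,fx=6,fy=6,interpolation=cv2.INTER_CUBIC)[:,:600]
B=cv2.resize(B[205:345,255:405,::-1],None,fx=4,fy=4,interpolation=cv2.INTER_CUBIC)
cv2.imwrite("pics/a3.png",A);cv2.imwrite("pics/b3.png",B)
```

```text
11.0 [0.56156612 0.02170926] [-0.66628343 -2.82041717 10.88767937] theta 1.3559598025717536 0.0550037288098736
```

View pics/a3.png

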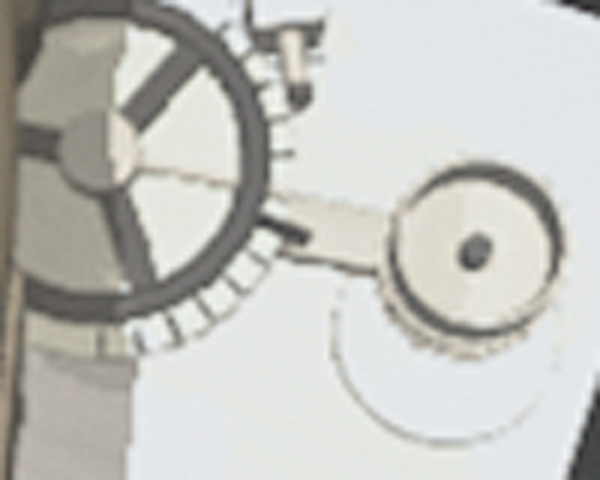

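The top view shows the pointer's thin line from (140,168) to (235,185), still short of the long mark (260,215)–(308,238). The pot centre is at about (474,250), short of the plate.

Run:
```python
from h import *
f=lambda u:np.array(u)/6+[300,210]-.42
ang=lambda a,b:np.arctan2(*(b-a)[:2][::-1])
h=ray("top",f((99,150)),.12);pot=ray("top",f((476,250)),.094)
l1=ray("top",f((140,168)),.106);l2=ray("top",f((235,185)),.106);m1=ray("top",f((262,216)),.096);m2=ray("top",f((306,239)),.096)
P0=ray("top",np.array((491,340))/3.4+[230,165]-.35,.03)
print("hub",h,"pot",ang(h,pot),"plate",ang(h,P0),"diff",ang(h,pot)-ang(h,P0))
print("pointer dir",ang(l1,l2),"mark",ang(m1,m2),ang(h,m2), "expect w",1.356-1.203)
c=np.array([.56242,.02156]) # commanded estimate, theta 1.34
c=C+.055*np.array([np.cos(1.342),np.sin(1.342)])
tab(c,[1.32,1.30,1.28,1.26,1.24,1.22,1.203])
```

```text
hub [ 0.54895266 -0.03241861  0.12      ] pot -1.8120964897771858 plate -1.9496763508278085 diff 0.1375798610506227
pointer dir -1.7681640408743344 mark -2.0799230278679826 -1.9405671694067543 expect w 0.15300000000000002
1.32 [0.5635 0.0212] -0.4 1.1
1.3 [0.5646 0.021 ] -0.8 2.2
1.28 [0.5656 0.0207] -1.3 3.2
1.26 [0.5667 0.0203] -1.7 4.2
1.24 [0.5677 0.02  ] -2.2 5.2
1.22 [0.5687 0.0196] -2.7 6.1
1.203 [0.5696 0.0193] -3.1 7.0
```

Request:
{"name": "step_arm", "arguments": {
  "moves": [
    [[-0.4,1.1,0],[0,0,0],20],
    [[-0.8,2.2,0],[0,0,0],20],
    [[-1.3,3.2,0],[0,0,0],20],
    [[-1.7,4.2,0],[0,0,0],20],
    [[-2.2,5.2,0],[0,0,0],20],
    [[-2.7,6.1,0],[0,0,0],20],
    [[-2.7,6.1,0],[0,0,0],20],
    [[-2.7,6.1,0],[0,0,0],20]
  ]
}}

```text
clock: 11.77
tcp_pos: [0.5676, 0.02, 0.128]
orientation: [0.001, 0.663, 0.748, -0.0]
wrist_force: [-2.2, -2.1, 10.3]
finger_gap: 0.0229
grip_force: 40.3
```

Run:
```python
from h import *
s=telemetry.get_state();p=s['tcp_pos'][:2];print(s['clock'],p,s['wrist_force'],'theta',np.arctan2(*(p-C)[::-1]))
tab(p,[1.203])
```

```text
11.7667 [0.56755602 0.02002002] [-2.18095049 -2.11429042 10.34218652] theta 1.2427303571740913
1.203 [0.5696 0.0193] -1.0 2.0
```

Request:
{"name": "step_arm", "arguments": {
  "moves": [
    [[-0.5,1,0],[0,0,0],20],
    [[-1,2,0],[0,0,0],20],
    [[-1,2,0],[0,0,0],20],
    [[-1,2,0],[0,0,0],20],
    [[-1,2,0],[0,0,0],20]
  ]
}}

```text
clock: 12.18
tcp_pos: [0.5696, 0.0193, 0.1281]
orientation: [0.001, 0.663, 0.748, -0.0]
wrist_force: [-2.7, -3.0, 11.3]
finger_gap: 0.0225
grip_force: 40.3
```

Run:
```python
from h import *
s=telemetry.get_state();p=s['tcp_pos'][:2];print(s['clock'],p,s['wrist_force'],'theta',np.arctan2(*(p-C)[::-1]))
tab(p,[1.203])
A=imaging.read_camera("top");B=imaging.read_camera("side")
A=cv2.resize(A[210:290,310:400,::-1],None,fx=5,fy=5,interpolation=cv2.INTER_CUBIC)
B=cv2.resize(B[225:345,275:365,::-1],None,fx=400/120,fy=400/120,interpolation=cv2.INTER_CUBIC)
cv2.imwrite("pics/f.png",np.hstack([A,B]))
```

```text
12.1833 [0.56959347 0.01928313] [-2.66728981 -2.99119184 11.25176071] theta 1.2033229005639396
1.203 [0.5696 0.0193] 0.0 0.0
```

View pics/f.png

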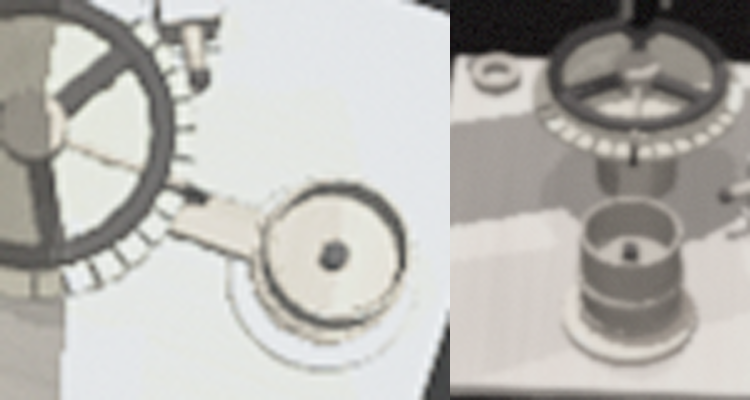

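The last view shows the pointer line running onto the long mark at (190,190) and, from the side, the pot centred over the stirrer plate. I'm letting go and lifting clear.

Request:
{"name": "step_arm", "arguments": {
  "moves": [
    [[0,0,0],[0,0,0],30],
    [[0,0,0],[0,0,0],45],
    [[0,0,0],[0,0,0],55],
    [[0,0,0],[0,0,0],60],
    [[0,0,-15],[0,0,0],60],
    [[0,0,-45],[0,0,0],60],
    [[0,0,-80],[0,0,0],60],
    [[0,0,-110],[0,0,0],60]
  ]
}}

```text
clock: 12.95
tcp_pos: [0.569, 0.02, 0.2373]
orientation: [-0.001, 0.663, 0.749, -0.0]
wrist_force: [1.5, -0.5, 0.2]
finger_gap: 0.0598
grip_force: 0.0
```

Request:
{"name": "step_arm", "arguments": {
  "moves": [
    [[0,0,0],[0,0,0],60],
    [[0,0,0],[0,0,0],60],
    [[0,0,0],[0,0,0],60]
  ]
}}

```text
clock: 13.2
tcp_pos: [0.5693, 0.0199, 0.2356]
orientation: [-0.0, 0.663, 0.749, -0.0]
wrist_force: [-0.4, 0.1, -1.1]
finger_gap: 0.0599
grip_force: 0.0
```

Run:
```python
from h import *
from workcell import env
s=telemetry.get_state();print(s['clock'],s['tcp_pos'],s['wrist_force'])
# pot/pointer unchanged: compare side crops before/after, away from the gripper
b=imaging.read_camera("side")[262:345,275:365,::-1];a=cv2.imread("pics/f.png")[:,450:]
b=cv2.resize(b,None,fx=400/120,fy=400/120,interpolation=cv2.INTER_CUBIC);a=a[-b.shape[0]:,:b.shape[1]]
print(cv2.phaseCorrelate(np.float32(cv2.cvtColor(a,6)),np.float32(cv2.cvtColor(b,6))),np.abs(a.astype(int)-b).mean())
```

```text
13.2 [0.56925745 0.01994303 0.23559796] [-0.37179507  0.14091765 -1.12203372]
((0.00321057006416936, -0.13125017695924157), 0.742485100251657) 2.181905334937826
```

```bash
python3 -c "
from workcell import env
print(env.hand_in())"
```

```text
the job is handed in; nothing more can be done
None
```

I swung the pot to the end stop (about 0.62 rad past the mark, estimated 3 N at the nose) and wound it back clockwise in one go. The pointer is on the long mark and the pot over the stirrer plate, with the grip released and the job handed in at about 13 s.

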